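# Knock the crank pin of the can opener back in

## Robot

A 7-joint arm with a two-finger parallel gripper is mounted at the origin on the work surface. World frame = base frame: x ahead of the robot, y to its left, z up, the work surface at z = 0. Lengths are in m, angles in degrees, forces in N, time in s.
With the tool pointing down it reaches from about 0.4 to 0.875 m from the base axis. Payload 4.4 kg.
Tool frame: the origin (TCP) lies at the very end of the fingers, on their centre line; the grasp point (between the pads) lies 19 mm behind it; z points along the fingers, y is the line along which they close (so a half turn about z gives the same grasp; the last joint's range is limited). The gripper opens to 85 mm and grips with 20 to 120 N. Pads are 22 mm wide; open, the fingers measure 114 mm over their backs; the gripper's body (76 mm by 85 mm) begins 54 mm behind the grasp point. The pads swing forward as they close: fully open they stand 13 mm farther back than shut.
Start: joints at [67.678, 36.005, 2.206, 86.941, -1.547, 57.084, -1.146], TCP at [0.207, -0.616, 0.231] pointing down, gripper open.
Joint ranges: [-175.42, 175.42], [-21.48, 121.26], [-71.46, 75.88], [10.55, 141.38], [-63.04, 243.04], [13.31, 113.54], [-168.57, 168.57]. Speed limits (degrees/s): [147.25, 147.25, 180, 180, 180, 180, 180].

## Interface

Orientations are given as [roll, pitch, yaw] about the fixed x, y, z axes, in that order (R = Rz(yaw) Ry(pitch) Rx(roll)).
In Python, from rig import sensors, viewer, job gives the robot as it stands. The module is installed in compiled form; this text tells all that it offers.
- The arm moves only by the tool arm_command, never from a script. Its argument "rows" is a list that holds one entry, the list of rows, each a list of 7 numbers: the shift along the tool's x, y, z each as a share of 200 mm, from -1 to 1, then the turn, a rotation vector about the tool's x, y, z each as a share of pi rad, from -1 to 1, then the opening, from 0 (shut) to 1 (fully open). In form: [[[dx, dy, dz, rx, ry, rz, fingers], ...]]. A call has 1 to 20 rows; each row is the pose to reach, as a shift and turn from the pose commanded when the call began, along the tool's axes at that moment, turning the shorter way round; what a row does not reach only later rows make up. A row lasts 1/12 s, in which the tool goes at most 41.7 mm and 7.16 degrees, less where a joint would pass 70% of its speed; a pose out of reach is approached as far as the arm can. A call with a number of a shift or a turn outside -1 to 1 is refused whole. A call with a gripper value outside its range is refused whole. The fingers move at their own pace and stop on an object; the grip force is fixed at half the most. Time passes only in rows, so rows that repeat a pose let the fingers close. It gives the time, the measured TCP pose, the force, the opening and the grip force at its end, in the units of the state.
- sensors.state(): the state, without advancing time (a new reading comes with each control period).
- viewer.capture(name): name is "scene" or "side" or "wrist"; returns a dict with "image" (400x640x3 uint8, red, green, blue), "fov_y" (degrees; the focal length in pixels is half the picture's height over the tangent of half this angle, whatever the lens; pixels are square), "cx", "cy" (the principal point, pixels), "origin" and "attitude" of the camera in the world. Camera axes: x right, y down, z forward; pixel columns grow to the right and rows downward; lengths in m; the calibration is good to about 2 mm. The wrist camera is an equidistant fisheye: a pixel r from the principal point sees the ray r / f radians off the axis. A picture is of the moment at which its call begins. There is no depth.
- job.close_job(): hands the job in; it is judged then, once.
The state is a dict: "t": time; "joint_positions": joint angles; "joint_vel": joint speeds; "joint_torque": joint torques, N m; "eef_pos": TCP position; "tcp_rot": TCP orientation; "contact_force": force on the tool from outside, world axes, zero at the start; "wrist_torque": the same for the moment, N m; "opening": finger opening in m; "finger_force": force on a finger pad.
Only numpy, scipy, OpenCV 4.12 (cv2) and the standard library are available. Lean on these libraries where they do the work, as an engineer would, in place of code of your own. Each camera call takes 0.05 s, during which the arm holds its last target. There are 200 camera calls.

## Task

The pin that holds the crank on the bench can opener has worked up out of its hub. Lift the mallet out of the deep tub by its head, stand it on the bare counter and let go, then take it again by its handle and knock the pin down with mallet blows, not with the gripper, until it is flush with the hub. Finish with the mallet stood on its face on the counter, let go, and leave the can, the sauce bottle and the steel pot alone.

Things in the scene. Friction and masses are not known exactly. Their poses are not given: they have to be found in the camera images.
- mallet: White nylon mallet, about 0.42 kg, at first in the tub. Head: upright cylinder 54 mm across, 100 mm long, standing on a flat face; origin at the centre of that lower face, z up. Oval wooden handle 22 mm wide, 30 mm high, along -x from 27 to 207 mm from the head's axis, its centre line 50 mm above the face. Centre of mass 16 mm from the head's axis, handle side.
- mallet_grip (a point): Point on the centre line of the mallet's handle, 100 mm from the head's axis.
- tub: Cream plastic tub, fixed: 310 mm long (x), 84 mm wide (y), 140 mm high, walls 5 mm, open on top; origin under its centre. Inner floor at 10 mm. In it stands the mallet, head some 75 mm towards -x, handle to +x; the head's top is 110 mm above the counter, 30 mm below the rim. Too narrow and deep to get a gripper to the handle.
- opener: Bench can opener, fixed: origin at the foot of its upright flat bar (12 mm in x, 28 in y, 300 high; on top a ball knob 36 mm across, up to 330 mm). Base plate from -80 to +170 mm in x, 160 mm wide, 10 mm high. Head casting on the bar 177 to 243 mm up, from -16 to +24 mm in x. The crank is on the -x side; nothing stands above its hub.
- crank: Steel crank hanging on the opener's axle (along the opener's x, 200 mm up), stiff to turn. Origin on the axle 58 mm from the bar towards -x. Hub: lying cylinder 34 mm across and long about the origin, its top 17 mm above it. Its z runs up along the pin, leaning up to 0.08 rad. The arm hangs 137 mm down and ends in a black roller grip that reaches 85 mm to -x.
- pin: Slotted steel spring pin, 8 mm thick, 34 mm long, upright in the crank's hub; origin at the centre of its upper end. It stands 12 to 18 mm proud at first. It slides only along itself, grips its hole with about 12 N and stays where it is driven; fully home its top is flush with the hub, 17 mm from the crank's origin.
- pin_top (a point): Centre of the upper end of the pin, where the mallet's face should land.
- can: Paper-labelled food can, 74 mm across and 110 mm high, standing; origin under its centre. To be left alone.
- sauce: Brown squeeze bottle with black nozzle, 54 mm across and 176 mm high, standing; origin under its centre. To be left alone.
- pot: Small round steel pot, open, 70 mm across, 60 mm high; origin under its centre. To be left alone.
There are look-alikes about, which are no part of the job. There is more than one size of the mallet; the job needs the largest.

How it is judged:
By the outcome, as a careful person would: the job done as asked, in the order asked, and still so for the second after the job is handed in, with the robot touching nothing.
It also fails if it takes over 64 s, if anything falls off the work surface, if the arm or the gripper's body presses on something with over 40 N, if the wrist force passes 120 N, or if a joint passes its speed limit or range.

## Working session

There is one attempt and no reset: what is moved stays moved. The work goes in short steps, Python scripts to look and compute and a tool call to move; the robot and the scene stay as the last step left them, time stands still between calls to the robot, and variables do not carry over. Pictures are saved under pics/ and viewed, at most 10 in all, crops included, and the job is handed in when it is done.

Besides the shell and the picture viewer there is one more tool, called as name([rows], argument=value, ...), one row to a line, values as JSON. arm_command: Moves the arm, as the interface text tells. Its arguments: {"type":"object","properties":{"rows":{"type":"array"}},"required":["rows"]}

```bash
mkdir -p pics
cat > h.py <<'E'
import numpy as np, cv2, json
from rig import sensors, viewer, job
from scipy.spatial.transform import Rotation as R
def cap(n,fn):
    c=viewer.capture(n); cv2.imwrite('pics/'+fn+'.png',c['image'][:,:,::-1])
    d={k:(np.array(v).tolist()) for k,v in c.items() if k!='image'}; d['name']=n
    json.dump(d,open('pics/'+fn+'.json','w')); return d
E
python3 - <<'E'
from h import *
s=sensors.state(); print(s)
for n in('scene','side','wrist'): print(cap(n,n+'0'))
a=[cv2.imread(f'pics/{n}0.png') for n in('scene','side')]
E
```

```text
{'t': 0.0, 'joint_positions': array([67.67798823, 36.05877835,  2.20158086, 86.99689787, -1.54704097,
       57.08366485, -1.14738504]), 'joint_vel': array([-0.01699893, -0.00011738, -0.03212512, -0.00021604, -0.0562202 ,
        0.01460444, -0.04681426]), 'joint_torque': array([ 2.45808942e-04, -5.63402724e+01,  1.22641079e+00, -1.93452036e+01,
        1.09407585e-02,  1.03793002e-02, -1.85591779e-05]), 'eef_pos': array([ 0.20664221, -0.6156104 ,  0.23038532]), 'tcp_rot': array([-1.79890309e+02,  8.43227082e-04,  1.85512258e+01]), 'contact_force': array([ 0.34675341, -0.41599171, -1.0561721 ]), 'wrist_torque': array([-0.01708594,  0.00383827, -0.00638292]), 'finger_force': 0.0, 'opening': 0.08545852770792702}
{'fov_y': 54.96749378178205, 'cx': 322.1260787923377, 'cy': 205.6272424245755, 'origin': [0.9089789123518734, 0.5609783141753183, 0.8616719467174551], 'attitude': [-136.17542798881277, 0.14271838992806601, 150.71144117516215], 'name': 'scene'}
{'fov_y': 43.65716420057547, 'cx': 326.41319328730617, 'cy': 196.35762642340674, 'origin': [0.4982516908337413, -0.8964774889933723, 0.9353189732568931], 'attitude': [-132.43644047723575, -0.5405344319832462, -4.460792258657939], 'name': 'side'}
{'fov_y': 65.70646984690485, 'cx': 324.2452807718639, 'cy': 200.18201627766982, 'origin': [0.2756260331536681, -0.5924331907078955, 0.37320771052002283], 'attitude': [163.23470360379457, 0.1268282255657207, -71.4545461478269], 'name': 'wrist'}
```

View pics/scene0.png

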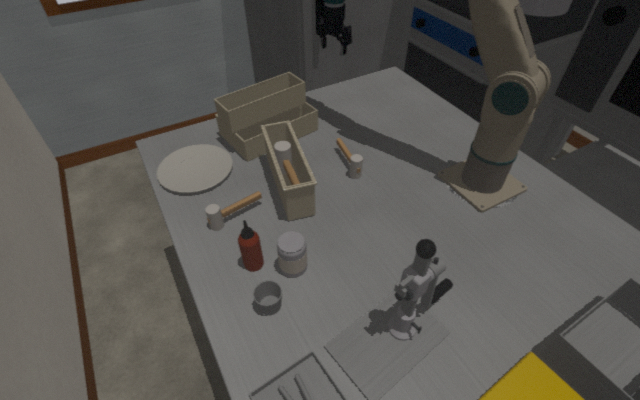

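View pics/side0.png

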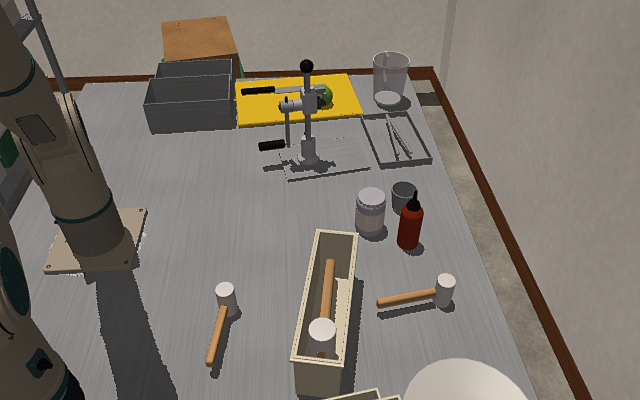

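The scene view shows the tub with the mallet head at about (283,147) and the opener's knob at (426,248). In the side view the mallet head's top is at (322,328), the knob at (307,66) and the crank hub at about (288,104). I'll zoom in next.

Run:
```python
from h import *
a=cv2.imread('pics/scene0.png');b=cv2.imread('pics/side0.png')
def cr(i,x,y,w,h): return cv2.resize(i[y:y+h,x:x+w],(400,300),interpolation=cv2.INTER_CUBIC)
m=np.vstack([np.hstack([cr(a,230,115,120,90),cr(a,380,235,80,60)]),np.hstack([cr(b,250,220,200,150),cr(b,250,50,100,75)])])
cv2.imwrite('pics/m1.png',m)
```

```text
(no output)
```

View pics/m1.png

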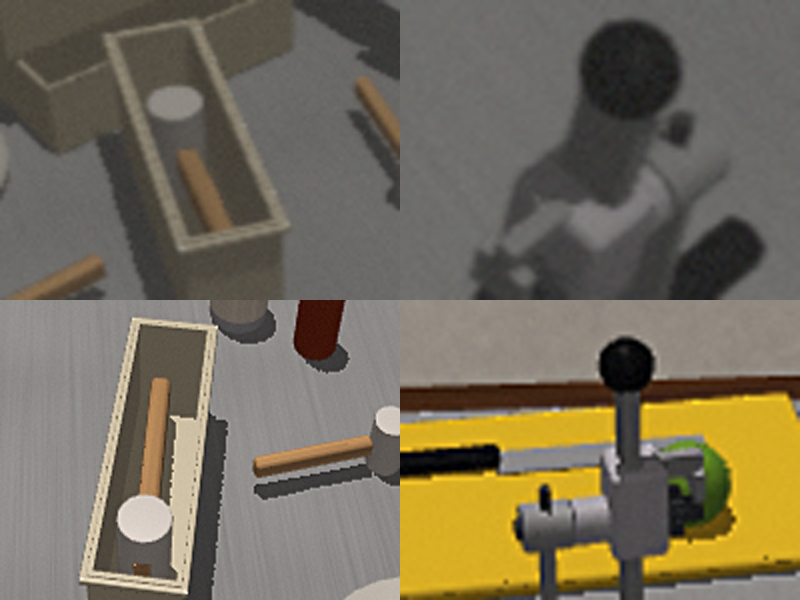

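```bash
cat >> h.py <<'E'
from scipy.optimize import least_squares
def proj(d,P):
    Rm=R.from_euler('xyz',d['attitude'],degrees=True).as_matrix()
    p=(np.atleast_2d(P)-d['origin'])@Rm
    f=200/np.tan(np.radians(d['fov_y']/2))
    if d['name']=='wrist':
        r=np.hypot(p[:,0],p[:,1]); t=np.arctan2(r,p[:,2]); uv=p[:,:2]/np.maximum(r,1e-9)[:,None]*t[:,None]
    else: uv=p[:,:2]/p[:,2:]
    return uv*f+[d['cx'],d['cy']]
def load(fn): return json.load(open('pics/'+fn+'.json'))
def tri(obs,x0=(.4,-.3,.1)):
    r=least_squares(lambda P:np.concatenate([proj(d,P)[0]-uv for d,uv in obs]),x0)
    return r.x, np.sqrt(np.mean(r.fun**2))
def atz(d,uv,z):
    r=least_squares(lambda P:proj(d,[P[0],P[1],z])[0]-uv,[.4,-.2]); return r.x
E
python3 - <<'E'
from h import *
a,b=load('scene0'),load('side0')
for n,u,v in [('headtop',(282.5,145.9),(322.5,329)),('rimFL',(316.1,182.2),(316.5,229)),('rimFR',(284.6,189.1),(358,233)),('rimNR',(261.5,127),(343.5,367)),('rimNL',(288.5,121),(291,359)),('knob',(426.2,248.6),(306.75,66)),('pintop',(436.6,257.6),(286.3,96.8)),('can',(291,239),(371,195)),('sauce',(247,228),(413,197)),('pot',(267.5,290),(404,188))]:
    print(n,*[np.round(x,4) for x in tri([(a,u),(b,v)])])
E
```

```text
headtop [ 0.5392 -0.3659  0.1064] 0.4254
rimFL [ 0.5427 -0.1324  0.1381] 0.2938
rimFR [ 0.6318 -0.1505  0.1382] 0.6043
rimNR [ 0.5689 -0.4604  0.1317] 0.4767
rimNL [ 0.4787 -0.4413  0.1363] 0.3188
knob [0.5436 0.2849 0.3128] 0.4343
pintop [0.4866 0.272  0.2317] 0.5431
can [ 0.6843 -0.0036  0.1141] 0.267
sauce [ 0.773  -0.0583  0.1517] 0.0935
pot [0.7862 0.0711 0.0649] 0.2828
```

View pics/wrist0.png

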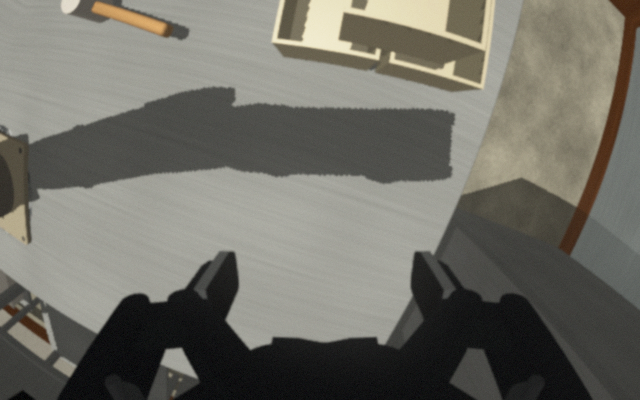

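The scene measurements check out: head top z≈0.106 (expected 0.110), rim z≈0.136, pin top at 0.232 and tub yaw about 78°. The wrist picture shows only the bare counter, a small mallet and the organiser. I'll move above the mallet's head next.

```bash
cat >> h.py <<'E'
def go(P,psi,cur=None):
    """shift/turn shares to tool-down pose at P (TCP), yaw psi"""
    s=sensors.state(); p,rot=cur if cur else (s['eef_pos'],s['tcp_rot'])
    Rc=R.from_euler('xyz',rot,degrees=True); Rt=R.from_euler('xyz',[180,0,psi],degrees=True)
    d=Rc.inv().apply(np.array(P)-p)/.2; w=(Rc.inv()*Rt).as_rotvec()/np.pi
    print('go',np.round(d,4),np.round(w,4))
E
python3 - <<'E'
from h import *
a,b=load('scene0'),load('side0')
print(atz(b,(330,259.5),.06))
go([.54,-.367,.26],-11.7)
go([.37,-.49,.26],4)
E
```

```text
[ 0.57250605 -0.15610741]
go [ 1.9756 -0.649  -0.1461] [-4.000e-04  1.000e-04  1.681e-01]
go [ 0.9741 -0.3365 -0.1466] [-0.0005  0.0001  0.0809]
```

arm_command([
  [[0.3,-0.1,-0.15,0,0,0.03,1],[0.6,-0.2,-0.15,0,0,0.06,1],[0.97,-0.33,-0.15,0,0,0.08,1],[0.97,-0.33,-0.15,0,0,0.08,1],[0.97,-0.33,-0.15,0,0,0.08,1],[0.97,-0.33,-0.15,0,0,0.08,1],[0.97,-0.33,-0.15,0,0,0.08,1]],
])

```text
t: 0.73
eef_pos: [0.3734, -0.489, 0.2611]
tcp_rot: [-179.9, -0.1, 4.6]
contact_force: [-0.6, -0.5, -0.3]
opening: 0.0852
finger_force: 0.0
```

Run:
```python
from h import *
s=sensors.state(); print(s['eef_pos'],s['tcp_rot'],s['joint_positions'])
go([.54,-.367,.26],-11)
```

```text
[ 0.37336602 -0.4889783   0.26113879] [-1.79920030e+02 -8.04664746e-02  4.56303335e+00] [ 46.43903108  31.45526139   5.87905255  90.813817    -3.74747329
  57.94183456 -31.98568882]
go [ 0.879  -0.5417  0.0077] [-0.0005 -0.0004  0.0865]
```

arm_command([
  [[0.4,-0.25,0,0,0,0.04,1],[0.88,-0.54,0,0,0,0.085,1],[0.88,-0.54,0,0,0,0.085,1],[0.88,-0.54,0,0,0,0.085,1],[0.88,-0.54,0,0,0,0.085,1],[0.88,-0.54,0,0,0,0.085,1],[0.88,-0.54,0,0,0,0.085,1]],
])

```text
t: 1.32
eef_pos: [0.5388, -0.37, 0.2605]
tcp_rot: [-180.0, 0.0, -10.9]
contact_force: [-0.5, -0.4, -0.1]
opening: 0.0855
finger_force: 0.0
```

Run:
```python
from h import *
s=sensors.state(); print(s['eef_pos'],s['tcp_rot'])
d=cap('wrist','w1')
print(proj(d,[[.539,-.366,.11],[.5725,-.156,.06]]))
```

```text
[ 0.53883203 -0.37001143  0.26048569] [-1.79959979e+02  3.84809835e-02 -1.09260582e+01]
[[320.404456   185.27183038]
 [153.76090447 182.50740781]]
```

View pics/w1.png

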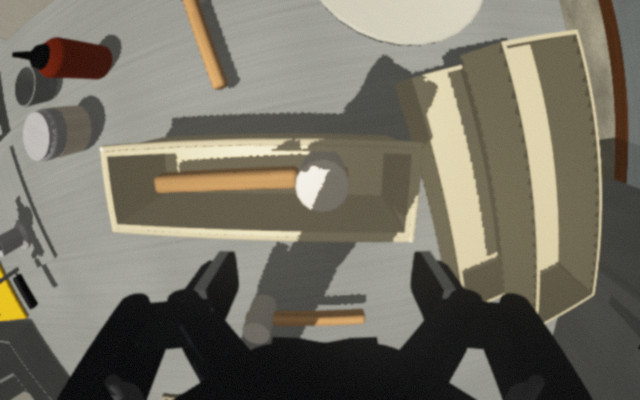

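The wrist view shows the head's top centre at (322,185), against a prediction of (320,185), with the handle running left to (155,184). The position is confirmed, so I'll descend and grip the head.

arm_command([
  [[0,-0.015,0.15,0,0,0,1],[0,-0.015,0.3,0,0,0,1],[0,-0.015,0.45,0,0,0,1],[0,-0.015,0.6,0,0,0,1],[0,-0.015,0.7,0,0,0,1],[0,-0.015,0.8,0,0,0,1],[0,-0.015,0.86,0,0,0,1],[0,-0.015,0.905,0,0,0,1],[0,-0.015,0.905,0,0,0,1],[0,-0.015,0.905,0,0,0,0.3],[0,-0.015,0.905,0,0,0,0.3],[0,-0.015,0.905,0,0,0,0.3],[0,-0.015,0.905,0,0,0,0.3],[0,-0.015,0.905,0,0,0,0.3],[0,-0.015,0.905,0,0,0,0.3],[0,-0.015,0.905,0,0,0,0.3],[0,-0.015,0.905,0,0,0,0.3]],
])

```text
t: 2.78
eef_pos: [0.5391, -0.3688, 0.0822]
tcp_rot: [180.0, -0.1, -11.1]
contact_force: [-0.6, 1.5, 5.5]
opening: 0.0523
finger_force: 62.6
```

arm_command([
  [[0,0,-0.05,0,0,0,0.3],[0,0,-0.1,0,0,0,0.3],[0,0,-0.2,0,0,0,0.3],[0,0,-0.3,0,0,0,0.3],[0,0,-0.4,0,0,0,0.3],[0,0,-0.5,0,0,0,0.3],[0,0,-0.6,0,0,0,0.3],[0,0,-0.7,0,0,0,0.3],[0,0,-0.8,0,0,0,0.3],[0,0,-0.9,0,0,0,0.3],[0,0,-0.98,0,0,0,0.3],[0,0,-0.98,0,0,0,0.3],[0,0,-0.98,0,0,0,0.3]],
])

```text
t: 3.87
eef_pos: [0.538, -0.3687, 0.2771]
tcp_rot: [180.0, -0.1, -11.2]
contact_force: [-1.1, -0.1, -5.3]
opening: 0.0523
finger_force: 64.3
```

Run:
```python
from h import *
s=sensors.state(); print(s['eef_pos'],s['tcp_rot'],s['contact_force'],s['joint_positions'],s['opening'])
cap('side','s2');cap('wrist','w2')
a=cv2.imread('pics/side0.png')*0
m=np.hstack([cv2.imread('pics/side0.png')[200:400,220:470]*0+cv2.imread('pics/s2.png')[200:400,220:470],cv2.resize(cv2.imread('pics/w2.png')[60:300,80:480],(333,200))])
cv2.imwrite('pics/m2.png',m)
```

```text
[ 0.53804183 -0.36869984  0.27714652] [ 1.79957872e+02 -8.26159547e-02 -1.11503524e+01] [-1.11167652 -0.05245319 -5.31464225] [ 26.15594775  34.09227557   9.98777597  83.49573861  -6.26484259
  62.86354411 -63.83940707] 0.05230456415858396
```

View pics/m2.png

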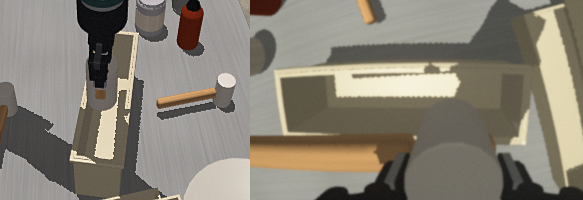

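The mallet is held level and clear of the tub. I'll carry and turn it now.

arm_command([
  [[-0.03,-0.1,0,0,0,-0.04,0.3],[-0.06,-0.2,0,0,0,-0.08,0.3],[-0.1,-0.3,0,0,0,-0.12,0.3],[-0.13,-0.4,0,0,0,-0.16,0.3],[-0.17,-0.5,0,0,0,-0.2,0.3],[-0.2,-0.6,0,0,0,-0.24,0.3],[-0.24,-0.7,0,0,0,-0.28,0.3],[-0.27,-0.8,0,0,0,-0.32,0.3],[-0.31,-0.9,0,0,0,-0.36,0.3],[-0.34,-0.98,0,0,0,-0.4,0.3],[-0.34,-0.98,0,0,0,-0.417,0.3],[-0.34,-0.98,0,0,0,-0.417,0.3],[-0.34,-0.98,0,0,0,-0.417,0.3]],
])

```text
t: 5.05
eef_pos: [0.5086, -0.1636, 0.2754]
tcp_rot: [-179.9, 0.0, 63.8]
contact_force: [-0.1, -0.6, -4.8]
opening: 0.0525
finger_force: 64.5
```

Run:
```python
from h import *
s=sensors.state(); print(s['eef_pos'],s['tcp_rot'],s['joint_positions'])
go([.55,.05,.277],138)
```

```text
[ 0.50861056 -0.16355181  0.27543805] [-1.79915826e+02  4.04468508e-02  6.37730553e+01] [ 22.35266939  23.88685073 -10.8104973  101.91366975   5.35748312
  54.78696517 -16.88023167]
go [ 1.0493 -0.2862 -0.0081] [-5.000e-04 -1.000e-04 -4.124e-01]
```

arm_command([
  [[0.1,-0.03,0,0,0,-0.04,0.3],[0.2,-0.06,0,0,0,-0.08,0.3],[0.3,-0.09,0,0,0,-0.12,0.3],[0.4,-0.12,0,0,0,-0.16,0.3],[0.5,-0.14,0,0,0,-0.2,0.3],[0.6,-0.17,0,0,0,-0.24,0.3],[0.7,-0.2,0,0,0,-0.28,0.3],[0.8,-0.23,0,0,0,-0.32,0.3],[0.9,-0.26,0,0,0,-0.36,0.3],[1.0,-0.28,0,0,0,-0.4,0.3],[1.0,-0.28,0,0,0,-0.412,0.3],[1.0,-0.28,0,0,0,-0.412,0.3],[1.0,-0.28,0,0,0,-0.412,0.3]],
])

```text
t: 6.13
eef_pos: [0.5468, 0.0395, 0.2755]
tcp_rot: [-179.9, -0.0, 137.8]
contact_force: [-0.8, -0.9, -4.2]
opening: 0.0524
finger_force: 64.7
```

arm_command([
  [[0,0,0.1,0,0,0,0.3],[0,0,0.23,0,0,0,0.3],[0,0,0.36,0,0,0,0.3],[0,0,0.5,0,0,0,0.3],[0,0,0.63,0,0,0,0.3],[0,0,0.76,0,0,0,0.3],[0,0,0.86,0,0,0,0.3],[0,0,0.93,0,0,0,0.3],[0,0,0.97,0,0,0,0.3],[0,0,0.99,0,0,0,0.3],[0,0,0.99,0,0,0,0.3],[0,0,0.99,0,0,0,0.3]],
])

```text
t: 7.13
eef_pos: [0.5476, 0.0408, 0.0789]
tcp_rot: [180.0, 0.1, 138.0]
contact_force: [0.1, -0.4, -5.4]
opening: 0.0521
finger_force: 64.8
```

arm_command([
  [[0,0,0.01,0,0,0,0.3],[0,0,0.02,0,0,0,0.3],[0,0,0.03,0,0,0,0.3],[0,0,0.03,0,0,0,0.3]],
])

```text
t: 7.47
eef_pos: [0.5469, 0.0411, 0.0723]
tcp_rot: [-180.0, 0.0, 138.1]
contact_force: [0.4, 0.3, -5.3]
opening: 0.0524
finger_force: 64.8
```

arm_command([
  [[0,0,0.007,0,0,0,0.3],[0,0,0.014,0,0,0,0.3],[0,0,0.014,0,0,0,0.3]],
])

```text
t: 7.72
eef_pos: [0.5472, 0.0408, 0.0721]
tcp_rot: [-180.0, 0.1, 138.1]
contact_force: [-5.5, -2.3, 17.6]
opening: 0.0525
finger_force: 67.4
```

arm_command([
  [[0,0,-0.01,0,0,0,0.3],[0,0,-0.01,0,0,0,0.5],[0,0,-0.01,0,0,0,0.9],[0,0,-0.01,0,0,0,1],[0,0,-0.01,0,0,0,1],[0,0,-0.01,0,0,0,1],[0,0,-0.1,0,0,0,1],[0,0,-0.3,0,0,0,1],[0,0,-0.5,0,0,0,1],[0,0,-0.7,0,0,0,1],[0,0,-0.7,0,0,0,1]],
])

```text
t: 8.63
eef_pos: [0.5515, 0.0427, 0.2169]
tcp_rot: [179.4, 0.5, 138.1]
contact_force: [1.3, 0.5, -0.4]
opening: 0.0854
finger_force: 0.0
```

Run:
```python
from h import *
s=sensors.state(); print(s['eef_pos'],s['tcp_rot'],s['contact_force'],s['joint_positions'])
for n in('scene','side','wrist'):print(cap(n,n+'3'))
cv2.imwrite('pics/m3.png',np.vstack([np.hstack([cv2.resize(cv2.imread(f'pics/{n}3.png')[y:y+150,x:x+200],(400,300),interpolation=cv2.INTER_CUBIC) for n,x,y in(('scene',280,170),('side',230,80))]),np.hstack([cv2.resize(cv2.imread('pics/wrist3.png'),(480,300)),np.zeros((300,320,3),np.uint8)])]))
u=[.547,.041]; h=np.array([np.cos(np.radians(228)),np.sin(np.radians(228))])
for n in('scene3','side3','wrist3'): print(n,proj(load(n),[[*u,.1],[*(np.array(u)+.1*h),.065],[*(np.array(u)+.207*h),.05]]).round(1))
```

```text
[0.55153867 0.04273846 0.21688636] [179.40532454   0.49677106 138.07077588] [ 1.32020007  0.4826287  -0.44464017] [ 12.55105992  31.14645009 -30.01161062 103.70556114  19.94966047
  49.62930904  21.29525987]
{'fov_y': 54.96749378178205, 'cx': 322.1260787923377, 'cy': 205.6272424245755, 'origin': [0.9089789123518734, 0.5609783141753183, 0.8616719467174551], 'attitude': [-136.17542798881277, 0.14271838992806601, 150.71144117516215], 'name': 'scene'}
{'fov_y': 43.65716420057547, 'cx': 326.41319328730617, 'cy': 196.35762642340674, 'origin': [0.4982516908337413, -0.8964774889933723, 0.9353189732568931], 'attitude': [-132.43644047723575, -0.5405344319832462, -4.460792258657939], 'name': 'side'}
{'fov_y': 65.70646984690485, 'cx': 324.2452807718639, 'cy': 200.18201627766982, 'origin': [0.4923460459753314, 0.09038869281113739, 0.35382705869658715], 'attitude': [163.14640900663886, -0.13993963418624725, 48.04407447562865], 'name': 'wrist'}
scene3 [[346.8 233.8]
 [352.5 215. ]
 [358.2 192.8]]
side3 [[313.6 189.6]
 [288.2 221.7]
 [258.5 251.9]]
wrist3 [[323.3 196.6]
 [223.  186.9]
 [142.1 184.8]]
```

View pics/m3.png

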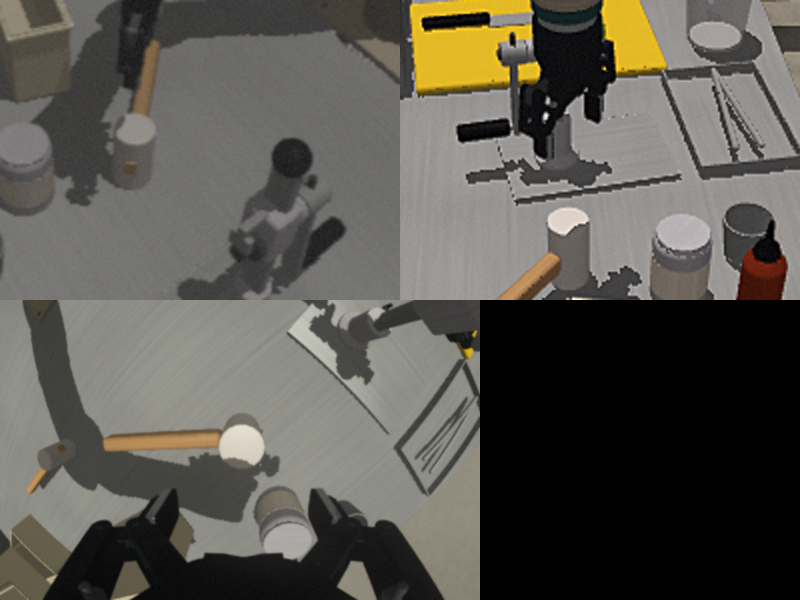

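The mallet stands free. In the wrist view its head top is at (323,196) and its handle end at (140,191). I'll refine the handle direction next.

Run:
```python
from h import *
d=load('wrist3')
t=atz(d,(322.7,196),.1); e=atz(d,(140,190.7),.05); m=atz(d,(215/.75,139/.75),.06)
v=e-t; phi=np.degrees(np.arctan2(v[1],v[0]))%360; print(t,e,np.linalg.norm(v),phi)
g=t+.092*v/np.linalg.norm(v); print(g)
go([*g,.18],phi-180)
```

```text
[0.54629017 0.04095361] [ 0.41075196 -0.12073194] 0.2109806161210178 230.0274761617124
[ 0.48718751 -0.02955083]
go [-0.0135 -0.4609  0.1484] [2.00e-04 2.00e-04 4.89e-01]
```

arm_command([
  [[0,-0.1,0,0,0,0.04,1],[0,-0.2,0,0,0,0.08,1],[0,-0.3,0.05,0,0,0.12,1],[0,-0.4,0.1,0,0,0.16,1],[-0.013,-0.46,0.15,0,0,0.2,1],[-0.013,-0.46,0.15,0,0,0.24,1],[-0.013,-0.46,0.15,0,0,0.28,1],[-0.013,-0.46,0.15,0,0,0.32,1],[-0.013,-0.46,0.15,0,0,0.36,1],[-0.013,-0.46,0.15,0,0,0.4,1],[-0.013,-0.46,0.15,0,0,0.44,1],[-0.013,-0.46,0.15,0,0,0.489,1],[-0.013,-0.46,0.15,0,0,0.489,1],[-0.013,-0.46,0.15,0,0,0.489,1],[-0.013,-0.46,0.15,0,0,0.489,1]],
])

```text
t: 10.03
eef_pos: [0.4863, -0.029, 0.1783]
tcp_rot: [-179.9, 0.1, 50.1]
contact_force: [-0.1, 0.2, 0.3]
opening: 0.0851
finger_force: 0.0
```

Run:
```python
from h import *
s=sensors.state(); print(s['eef_pos'],s['tcp_rot'],s['joint_positions'])
go([.4872,-.0296,.031],50)
```

```text
[ 0.48630447 -0.02895918  0.17825457] [-1.79881372e+02  1.23162844e-01  5.01480177e+01] [  3.09637717  27.36549172  -4.24224569 115.45572418   3.23231309
  37.45723465 -43.09734931]
go [0.002  0.007  0.7363] [-0.0007  0.0007  0.0008]
```

arm_command([
  [[0,0.006,0.1,0,0,0,1],[0,0.006,0.25,0,0,0,1],[0,0.006,0.4,0,0,0,1],[0,0.006,0.52,0,0,0,1],[0,0.006,0.62,0,0,0,1],[0,0.006,0.7,0,0,0,1],[0,0.006,0.735,0,0,0,1],[0,0.006,0.735,0,0,0,1],[0,0.006,0.735,0,0,0,0],[0,0.006,0.735,0,0,0,0],[0,0.006,0.735,0,0,0,0],[0,0.006,0.735,0,0,0,0],[0,0.006,0.735,0,0,0,0],[0,0.006,0.735,0,0,0,0],[0,0.006,0.735,0,0,0,0],[0,0.006,0.735,0,0,0,0],[0,0.006,0.735,0,0,0,0],[0,0.006,0.735,0,0,0,0]],
])

```text
t: 11.53
eef_pos: [0.4886, -0.0299, 0.0331]
tcp_rot: [180.0, -0.0, 50.0]
contact_force: [-0.4, -0.6, 6.4]
opening: 0.0211
finger_force: 62.9
```

arm_command([
  [[0,0,-0.03,0,0,0,0],[0,0,-0.08,0,0,0,0],[0,0,-0.15,0,0,0,0],[0,0,-0.25,0,0,0,0],[0,0,-0.37,0,0,0,0],[0,0,-0.5,0,0,0,0],[0,0,-0.63,0,0,0,0],[0,0,-0.76,0,0,0,0],[0,0,-0.88,0,0,0,0],[0,0,-0.97,0,0,0,0],[0,0,-1,0,0,0,0],[0,0,-1,0,0,0,0]],
])

```text
t: 12.53
eef_pos: [0.4885, -0.0299, 0.2339]
tcp_rot: [179.9, -0.1, 50.1]
contact_force: [-0.5, 0.4, -4.8]
opening: 0.0213
finger_force: 61.4
```

arm_command([
  [[0,0,-0.1,0,0,0,0],[0,0,-0.2,0,0,0,0],[0,0,-0.32,0,0,0,0],[0,0,-0.45,0,0,0,0],[0,0,-0.45,0,0,0,0],[0,0,-0.45,0,0,0,0]],
])

```text
t: 13.03
eef_pos: [0.4879, -0.0298, 0.3218]
tcp_rot: [-180.0, 0.0, 50.1]
contact_force: [-0.7, -0.7, -6.2]
opening: 0.0214
finger_force: 61.2
```

Run:
```python
from h import *
s=sensors.state(); print(s['eef_pos'],s['tcp_rot'],s['contact_force'],s['wrist_torque'],s['joint_positions'])
for n in('scene','side','wrist'):cap(n,n+'4')
cv2.imwrite('pics/m4.png',np.vstack([np.hstack([cv2.resize(cv2.imread(f'pics/{n}4.png')[y:y+h,x:x+w],(400,300),interpolation=cv2.INTER_CUBIC) for n,x,y,w,h in(('scene',300,130,200,150),('side',240,60,160,120))]),np.hstack([cv2.resize(cv2.imread('pics/wrist4.png'),(480,300)),cv2.resize(cv2.imread('pics/side4.png')[80:125,268:311],(320,300),interpolation=cv2.INTER_CUBIC)])]))
```

```text
[ 0.48794336 -0.02984222  0.32180282] [-1.79984350e+02  2.88741018e-02  5.00571468e+01] [-0.7349685  -0.69212361 -6.2430127 ] [-0.29103786  0.2814006   0.05816625] [  4.02945881  16.94581695  -5.05374327 104.49532323   1.73624528
  58.66338408 -41.65272989]
```

View pics/m4.png

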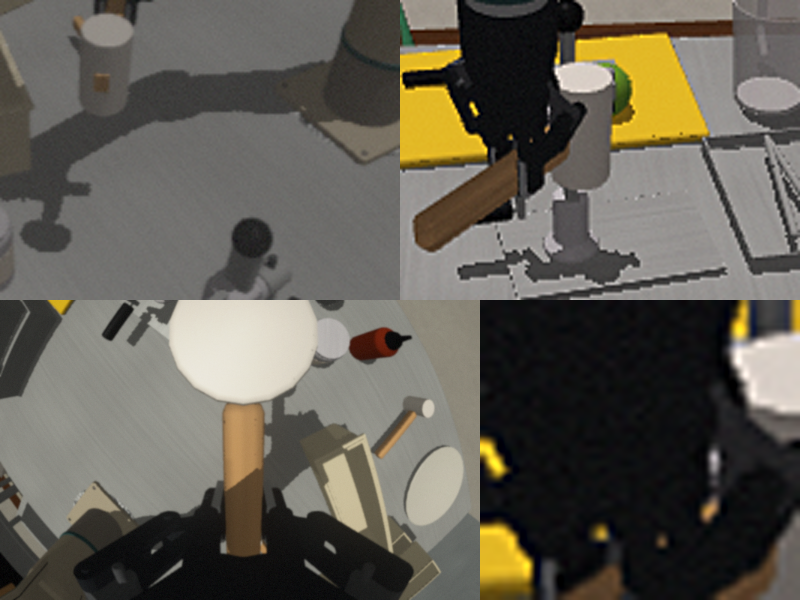

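In the side crop the head hangs level, with its top centre at about (313,91); in the scene crop it is at (353.5,144.5). I'll check the tilt and work out the move over the pin.

Run:
```python
from h import *
a,b,w=load('scene4'),load('side4'),load('wrist4')
print(tri([(a,(353.5,144.5)),(b,(312.8,91.2)),(w,(324,44))],(.55,.04,.39)), tri([(a,(353.5,144.5)),(b,(312.8,91.2))],(.55,.04,.39)))
# pin in side4? prediction
print(proj(a,[.4866,.272,.2317]),proj(a,[.4866,.272,.217]),proj(b,[.4866,.272,.2317]),proj(b,[.4866,.272,.217]))
s=sensors.state(); off=np.array([.0577,.0709])
for psi in(50,):
    P=np.array([.4866,.272])-off; go([*P,.322],psi); print(P)
```

```text
(array([0.5444402 , 0.03992711, 0.38187269]), np.float64(0.5784792175907819)) (array([0.54623223, 0.04020029, 0.38246291]), np.float64(0.4286260924481909))
[[436.00677229 257.89883793]] [[434.4809185  262.19267836]] [[285.5413046   96.39598845]] [[285.79158266 101.16720925]]
go [ 0.7001 -0.9626 -0.0076] [-0.0012  0.001   0.0003]
[0.4289 0.2011]
```

Run:
```python
from h import *
a,b,w=load('scene4'),load('side4'),load('wrist4')
g=np.array([.48794,-.02984,.3218+.017]); h=np.array([np.cos(np.radians(50)),np.sin(np.radians(50)),0]); l=np.cross([0,0,1],h)
for th in(0,2,4,6):
    t=np.radians(th); hx=h*np.cos(t)-np.array([0,0,np.sin(t)]); hz=h*np.sin(t)+np.array([0,0,np.cos(t)])
    T=g+.0914*hx+.05*hz; 
    print(th,T.round(4),proj(w,[T,T-.027*hx,T-.027*l,T+.027*l, T-.027*hx-.035*hz]).round(1).tolist(),proj(a,T).round(1),proj(b,[T,T-.1*hz]).round(1).tolist())
print(proj(load('scene3'),[.5463,.041,.1]),proj(load('side3'),[.5463,.041,.1]))
```

```text
0 [0.5467 0.0402 0.3888] [[330.7, 31.6], [330.5, 142.9], [440.6, 39.1], [219.6, 37.7], [328.9, 131.9]] [[352.9 142.3]] [[312.4, 88.3], [312.8, 127.4]]
2 [0.5478 0.0415 0.3856] [[330.5, 28.3], [330.3, 135.0], [436.2, 35.4], [223.8, 34.0], [328.9, 130.1]] [[352.7 144.1]] [[312.9, 89.3], [312.4, 129.0]]
4 [0.5488 0.0427 0.3823] [[330.3, 25.8], [330.2, 127.8], [431.9, 32.4], [227.7, 31.1], [328.8, 128.6]] [[352.5 145.8]] [[313.4, 90.4], [311.9, 130.5]]
6 [0.5497 0.0438 0.379 ] [[330.1, 23.9], [330.1, 121.4], [428.0, 30.1], [231.4, 28.9], [328.7, 127.3]] [[352.4 147.6]] [[313.8, 91.5], [311.4, 132.0]]
[[347.00958855 233.73911698]] [[313.3379103  189.63799234]]
```

Run:
```python
from h import *
w=load('wrist4'); im=cv2.imread('pics/wrist4.png').astype(int)
for y in(0,40,80,110): 
    r=im[y].min(1)>170; x=np.where(r[200:470])[0]+200; print(y,x.min(),x.max())
print([im[y,324].tolist() for y in range(124,146,2)])
m=((im.min(2)>150)[:150,210:440]).astype(np.uint8); n,L,st,_=cv2.connectedComponentsWithStats(m); k=1+np.argmax(st[1:,4])
c=max(cv2.findContours((L==k).astype(np.uint8),cv2.RETR_EXTERNAL,cv2.CHAIN_APPROX_NONE)[0],key=len)[:,0]+[210,0]
c=c[c[:,1]>1]; c=c[c[:,0]<421 ] ; print(len(c),c.min(0),c.max(0))
g=np.array([.48794,-.02984,.3218+.017]); al=np.linspace(0,2*np.pi,400)
def circ(p):
    t,d,dx,dy=p[0],p[1],p[2],p[3]; ps=np.radians(50); h=np.array([np.cos(ps),np.sin(ps),0]); l=np.cross([0,0,1],h); z=np.array([0,0,1.])
    hx=h*np.cos(t)-z*np.sin(t); hz=h*np.sin(t)+z*np.cos(t)
    C=g+dx*l+d*hx+.05*hz+dy*z
    return proj(w,C+.027*(np.cos(al)[:,None]*hx+np.sin(al)[:,None]*l))
from scipy.spatial import cKDTree
for dy in(-.003,0,.003):
    r=least_squares(lambda p:cKDTree(circ([*p,dy])).query(c)[0],[.03,.0914,0],loss='soft_l1'); print(dy,np.degrees(r.x[0]),r.x[1:],r.cost/len(c))
```

```text
0 239 409
40 211 460
80 234 414
110 255 392
[[213, 227, 231], [212, 227, 231], [212, 227, 232], [208, 223, 228], [202, 217, 225], [196, 212, 218], [185, 201, 208], [141, 155, 162], [92, 112, 130], [81, 124, 158], [88, 132, 171]]
335 [210   2] [420 137]
-0.003 3.8757722286843106 [0.08911538 0.00181389] 1.33093915645201
0 5.8108517210449735 [0.08770887 0.00179715] 1.3483220035059242
0.003 7.626593332511507 [0.08651057 0.00178113] 1.3746335452799436
```

arm_command([
  [[0.08,-0.1,0,0,0.003,0,0],[0.16,-0.22,0,0,0.006,0,0],[0.25,-0.35,0,0,0.009,0,0],[0.34,-0.48,0,0,0.012,0,0],[0.44,-0.61,0,0,0.017,0,0],[0.53,-0.73,0,0,0.017,0,0],[0.61,-0.84,0,0,0.017,0,0],[0.67,-0.92,0,0,0.017,0,0],[0.7,-0.96,0,0,0.017,0,0],[0.7,-0.96,0,0,0.017,0,0],[0.7,-0.96,0,0,0.017,0,0],[0.7,-0.96,0,0,0.017,0,0]],
])

```text
t: 14.18
eef_pos: [0.4312, 0.1988, 0.3218]
tcp_rot: [180.0, -2.9, 49.9]
contact_force: [0.1, -0.2, -4.6]
opening: 0.0211
finger_force: 61.2
```

Run:
```python
from h import *
s=sensors.state(); print(s['eef_pos'],s['tcp_rot'],s['contact_force'],s['joint_positions'])
for n in('scene','side'):cap(n,n+'5')
cv2.imwrite('pics/m5.png',np.hstack([cv2.resize(cv2.imread(f'pics/{n}5.png')[y:y+h,x:x+w],(400,400),interpolation=cv2.INTER_CUBIC) for n,x,y,w,h in(('scene',390,200,80,80),('side',245,40,80,80))]))
```

```text
[0.43118928 0.19878778 0.32177062] [179.98628001  -2.93075908  49.91554282] [ 0.05535595 -0.18511688 -4.55679698] [-17.86156845  14.45800048 -11.97460134 108.43211762   2.39647467
  54.68302027 -70.81986849]
```

View pics/m5.png

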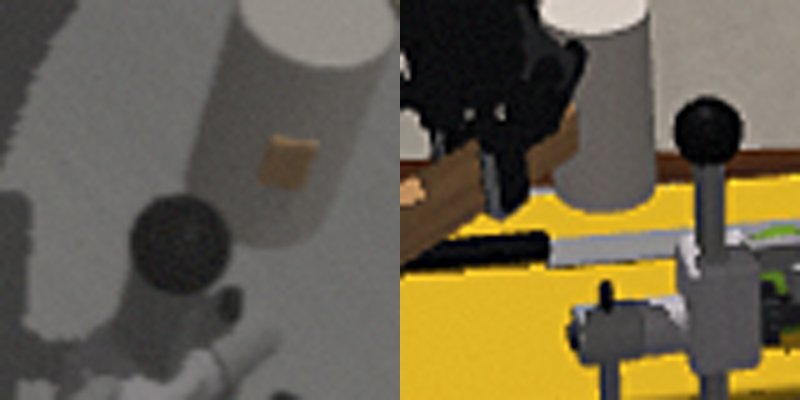

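Run:
```python
from h import *
a,b=load('scene5'),load('side5')
p=np.array([.43119,.19879,.32177]);Rt=R.from_euler('xyz',[179.99,-2.93,49.9],degrees=True)
g=p-Rt.apply([0,0,.017])
for th in(-3,-1,1,3):
    t=np.radians(th);ps=np.radians(49.9);h=np.array([np.cos(ps),np.sin(ps),0]);z=np.array([0,0,1.])
    hx=h*np.cos(t)-z*np.sin(t);hz=h*np.sin(t)+z*np.cos(t)
    T=g+.091*hx+.05*hz;F=T-.1*hz
    out=[]
    for d,o in((a,(390,200)),(b,(245,40))): out.append(((proj(d,[T,F])-o)*5).round(0).tolist())
    l=np.cross(hz,hx);al=np.linspace(0,6.283,100)[:,None]
    ext=[]
    for d,o in((a,(390,200)),(b,(245,40))):
        q=(proj(d,F+.027*(np.cos(al)*hx+np.sin(al)*l))-o)*5; ext.append([q[:,0].min().round(),q[:,0].max().round(),q[:,1].max().round()])
    print(th,F.round(4),out,ext)
```

```text
-3 [0.4908 0.2696 0.2936] [[[315.0, -3.0], [252.0, 192.0]], [[190.0, -0.0], [206.0, 180.0]]] [[np.float64(179.0), np.float64(325.0), np.float64(247.0)], [np.float64(153.0), np.float64(258.0), np.float64(208.0)]]
-1 [0.4898 0.2684 0.2903] [[[313.0, 7.0], [250.0, 194.0]], [[192.0, 4.0], [204.0, 186.0]]] [[np.float64(177.0), np.float64(323.0), np.float64(251.0)], [np.float64(151.0), np.float64(256.0), np.float64(214.0)]]
1 [0.4887 0.2671 0.2872] [[[311.0, 17.0], [248.0, 196.0]], [[195.0, 9.0], [202.0, 193.0]]] [[np.float64(176.0), np.float64(321.0), np.float64(254.0)], [np.float64(150.0), np.float64(254.0), np.float64(219.0)]]
3 [0.4875 0.2656 0.2841] [[[309.0, 27.0], [246.0, 198.0]], [[197.0, 14.0], [200.0, 200.0]]] [[np.float64(174.0), np.float64(318.0), np.float64(256.0)], [np.float64(148.0), np.float64(252.0), np.float64(225.0)]]
```

Both views match a level head (tilt within about 1°). The face is centred about 4 mm from the pin, whose top appears at (286,97) in the side view. First blow.

arm_command([
  [[0,0,0.04,0,0,0,0],[0,0,0.14,0,0,0,0],[0,0,0.26,0,0,0,0],[0,0,0.32,0,0,0,0]],
])

```text
t: 14.62
eef_pos: [0.4326, 0.202, 0.2567]
tcp_rot: [-180.0, -2.9, 50.0]
contact_force: [-3.7, -2.0, 7.5]
opening: 0.0209
finger_force: 63.0
```

arm_command([
  [[0,0,-0.08,0,0,0,0],[0,0,-0.18,0,0,0,0],[0,0,-0.2,0,0,0,0],[0,0,-0.2,0,0,0,0]],
])

```text
t: 14.95
eef_pos: [0.433, 0.2017, 0.2994]
tcp_rot: [179.9, -3.2, 50.0]
contact_force: [0.1, -0.1, -4.9]
opening: 0.021
finger_force: 61.0
```

arm_command([
  [[0,0,0.05,0,0,0,0],[0,0,0.15,0,0,0,0],[0,0,0.235,0,0,0,0],[0,0,0.24,0,0,0,0]],
])

```text
t: 15.28
eef_pos: [0.433, 0.2032, 0.2485]
tcp_rot: [-179.9, -3.0, 50.0]
contact_force: [-0.9, -1.2, -1.2]
opening: 0.0212
finger_force: 61.8
```

arm_command([
  [[0,0,-0.08,0,0,0,0],[0,0,-0.18,0,0,0,0],[0,0,-0.2,0,0,0,0],[0,0,-0.2,0,0,0,0]],
])

```text
t: 15.62
eef_pos: [0.4329, 0.2024, 0.2915]
tcp_rot: [179.9, -3.2, 50.0]
contact_force: [0.0, 0.3, -4.8]
opening: 0.0211
finger_force: 61.0
```

Run:
```python
from h import *
s=sensors.state(); print(s['eef_pos'],s['tcp_rot'],s['contact_force'],s['wrist_torque'])
a=cap('scene','scene6');b=cap('side','side6')
# pin rows: dark column in side around pin
for f in('side5','side6'):
    im=cv2.imread(f'pics/{f}.png').astype(int).sum(2)
    print(f); print(im[92:106,282:292])
```

```text
[0.43288281 0.20237351 0.29153429] [179.92479462  -3.21015285  50.0360338 ] [ 1.65034900e-04  3.04790026e-01 -4.77386774e+00] [-0.33826161  0.27579167 -0.01631696]
side5
[[360 359 305 305 303 310 241 242 182 182]
 [380 384 456 458 451 460 457 466 465 473]
 [451 457 445 454 454 447 449 437 447 441]
 [438 444 453 447 437 449 450 447 445 437]
 [438 451 449 186  85 355 464 445 440 441]
 [446 454 348  26  40 255 483 452 448 444]
 [447 452 357  22  22 171 499 462 448 450]
 [452 458 361  29  32 190 494 465 442 439]
 [457 460 338  30   7  65 161 146 145 145]
 [445 368 174  60  10 108 220 183 191 186]
 [139 181 189 174  81 170 210 209 198 197]
 [165 194 208 204 212 208 213 204 208 210]
 [184 207 207 205 217 216 207 209 206 216]
 [198 217 211 219 211 220 215 216 222 223]]
side6
[[295 293 286 270 267 287 277 283 289 305]
 [414 371 372 329 333 375 367 373 417 463]
 [456 460 456 462 467 454 455 453 455 448]
 [441 443 441 450 447 446 440 447 447 448]
 [447 448 440 443 448 439 447 445 440 437]
 [438 448 440 444 442 441 447 445 445 448]
 [446 445 450 454 446 453 454 457 446 448]
 [446 449 459 454 457 460 464 453 368 372]
 [372 378 300 223 173 172 140 147 160 148]
 [156 160 170  30  34 117 199 193 198 192]
 [194 202 202 168  93 177 205 196 200 193]
 [209 208 207 204 220 206 204 211 202 202]
 [204 210 206 207 210 211 216 214 217 213]
 [217 214 205 218 214 215 219 213 221 215]]
```

arm_command([
  [[0,0,0.05,0,0,0,0],[0,0,0.15,0,0,0,0],[0,0,0.23,0,0,0,0],[0,0,0.235,0,0,0,0],[0,0,0.235,0,0,0,0]],
])

```text
t: 16.13
eef_pos: [0.433, 0.2037, 0.2426]
tcp_rot: [-179.9, -2.9, 50.1]
contact_force: [0.3, 1.1, -4.4]
opening: 0.021
finger_force: 62.1
```

Run:
```python
from h import *
for n in('scene','side','wrist'):cap(n,n+'7')
def c(f,x,y,w,h): return cv2.resize(cv2.imread(f'pics/{f}.png')[y:y+h,x:x+w],(400,300),interpolation=cv2.INTER_CUBIC)
cv2.imwrite('pics/m7.png',np.vstack([np.hstack([c('scene7',390,210,80,60),c('side7',250,50,80,60)]),np.hstack([c('side6',250,60,80,60),c('wrist7',0,0,640,400)])]))
```

```text
(no output)
```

View pics/m7.png

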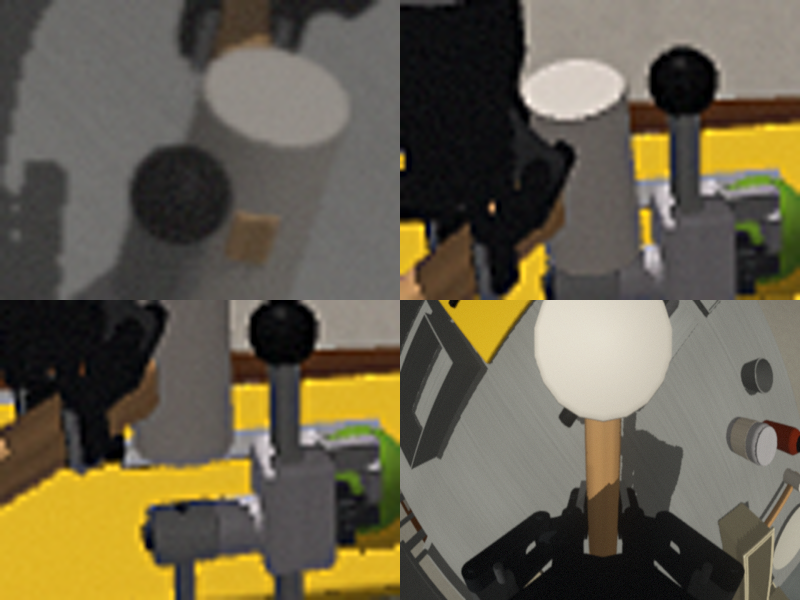

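Side crop, after two blows: the pin is down to roughly hub level at (286,101), and the head has swung a few degrees nose-up in the grip. I'll level the tool and measure the tilt again.

arm_command([
  [[0,0,-0.08,0,0,0,0],[0,0,-0.18,0,-0.008,0,0],[0,0,-0.22,0,-0.016,0,0],[0,0,-0.22,0,-0.016,0,0],[0,0,-0.22,0,-0.016,0,0]],
])

```text
t: 16.7
eef_pos: [0.4324, 0.2027, 0.2878]
tcp_rot: [180.0, -0.3, 50.1]
contact_force: [-0.3, -1.6, -5.4]
opening: 0.0216
finger_force: 62.0
```

```bash
cat > tilt.py <<'E'
from h import *
from scipy.spatial import cKDTree
def fit(fn,p,rot):
    """droop of mallet relative to tool from head-top outline in wrist view"""
    w=load(fn); im=cv2.imread(f'pics/{fn}.png').astype(int)
    m=((im.min(2)>150)[:200,205:440]).astype(np.uint8); n,L,st,_=cv2.connectedComponentsWithStats(m); k=1+np.argmax(st[1:,4])
    c=max(cv2.findContours((L==k).astype(np.uint8),cv2.RETR_EXTERNAL,cv2.CHAIN_APPROX_NONE)[0],key=len)[:,0]+[205,0]
    c=c[(c[:,1]>1)&(c[:,0]<438)]
    Rt=R.from_euler('xyz',rot,degrees=True); al=np.linspace(0,2*np.pi,400)
    def circ(q):
        t,d,dx=q; Q=Rt.as_matrix(); h,l,z=Q[:,0],Q[:,1],-Q[:,2]
        hx=h*np.cos(t)-z*np.sin(t); hz=h*np.sin(t)+z*np.cos(t)
        return proj(w,p+.017*z+dx*l+d*hx+.05*hz+.027*(np.cos(al)[:,None]*hx+np.sin(al)[:,None]*l))
    r=least_squares(lambda q:cKDTree(circ(q)).query(c)[0],[.03,.0914,0],loss='soft_l1')
    print(fn,c.min(0),c.max(0),'droop',np.degrees(r.x[0]).round(2),r.x[1:].round(4),r.cost/len(c))
E
python3 - <<'E'
from tilt import *
s=sensors.state(); print(s['eef_pos'],s['tcp_rot'],s['contact_force'])
cap('wrist','w8');cap('side','side8');cap('scene','scene8')
fit('wrist4',np.array([.48794,-.02984,.3218]),[-180,0,50]); fit('wrist7',np.array([.433,.2037,.2426]),[-179.9,-2.9,50.1])
fit('w8',s['eef_pos'],s['tcp_rot'])
im=cv2.imread('pics/side8.png').astype(int).sum(2); print(im[96:106,280:293])
E
```

```text
[0.43235493 0.20266903 0.28780398] [179.98131217  -0.27001043  50.08035072] [-0.25498803 -1.55462458 -5.36564293]
wrist4 [205   2] [437 137] droop 5.18 [ 0.0883 -0.0018] 2.9183016442480962
wrist7 [215   2] [435 160] droop -1.43 [ 0.0898 -0.0005] 0.25912190218929915
w8 [216   2] [432 156] droop 0.06 [ 0.0888 -0.0007] 0.2442013433002764
[[443 440 446 440 440 442 446 447 442 451 438 439 439]
 [440 439 445 443 448 443 438 447 446 447 448 445 441]
 [445 448 444 449 447 460 450 450 452 455 450 448 456]
 [452 452 455 452 457 457 450 462 461 465 373 375 463]
 [470 451 371 376 298 287 169 212 148 150 150 152 165]
 [273 143 158 165 177  32  26 116 200 185 190 193 196]
 [159 190 192 202 187 167  91 180 198 192 197 206 203]
 [165 208 200 209 200 209 216 216 206 209 211 205 209]
 [166 206 208 206 203 208 213 216 214 220 203 210 216]
 [168 225 214 209 215 213 220 216 222 220 217 213 222]]
```

The mallet is level in the tool again, and the pin no longer shows above the hub's outline. I'll give it firm finishing blows with the flat face.

arm_command([
  [[0,0,0.05,0,0,0,0],[0,0,0.13,0,0,0,0],[0,0,0.21,0,0,0,0],[0,0,0.215,0,0,0,0]],
])

```text
t: 17.18
eef_pos: [0.4315, 0.2016, 0.2427]
tcp_rot: [-179.9, -0.0, 50.0]
contact_force: [0.2, -1.4, -0.7]
opening: 0.0208
finger_force: 62.9
```

arm_command([
  [[0,0,-0.08,0,0,0,0],[0,0,-0.18,0,0,0,0],[0,0,-0.2,0,0,0,0],[0,0,-0.2,0,0,0,0]],
])

```text
t: 17.52
eef_pos: [0.433, 0.2027, 0.2858]
tcp_rot: [179.9, -0.4, 50.0]
contact_force: [0.8, 0.9, -4.7]
opening: 0.0209
finger_force: 62.3
```

Run:
```python
from tilt import *
s=sensors.state(); print(s['eef_pos'],s['tcp_rot'],s['contact_force'])
cap('wrist','w9');cap('side','side9');fit('w9',s['eef_pos'],s['tcp_rot'])
im=cv2.imread('pics/side9.png').astype(int).sum(2); print(im[98:104,280:293])
```

```text
[0.43299546 0.2027123  0.28575945] [179.92643063  -0.35232727  50.04767718] [ 0.79711068  0.87291496 -4.71150544]
w9 [213   2] [436 163] droop -1.53 [ 0.0887 -0.0007] 0.2577300826096833
[[449 442 448 447 451 458 448 451 454 457 444 447 456]
 [452 452 450 459 447 459 462 465 461 456 366 378 465]
 [487 447 379 376 304 287 173 206 144 143 156 155 162]
 [442 138 155 166 167  32  31 120 195 191 194 189 196]
 [143 169 188 197 207 168  89 175 211 205 200 204 197]
 [162 203 198 206 220 209 214 216 201 207 212 215 206]]
```

arm_command([
  [[0,0,-0.05,0,-0.009,0,0],[0,0,0.05,0,-0.009,0,0],[0,0,0.14,0,-0.009,0,0],[0,0,0.21,0,-0.009,0,0],[0,0,0.225,0,-0.009,0,0],[0,0,0.235,0,-0.009,0,0]],
])

```text
t: 18.12
eef_pos: [0.4304, 0.2006, 0.237]
tcp_rot: [-179.9, 1.8, 50.0]
contact_force: [-8.0, -7.2, 15.2]
opening: 0.0211
finger_force: 66.5
```

arm_command([
  [[0,0,-0.08,0,0,0,0],[0,0,-0.2,0,0,0,0],[0,0,-0.3,0,0,0,0],[0,0,-0.35,0,0,0,0],[0,0,-0.35,0,0,0,0],[0,0,-0.35,0,0,0,0]],
])

```text
t: 18.62
eef_pos: [0.4329, 0.2034, 0.3067]
tcp_rot: [-180.0, 1.5, 50.1]
contact_force: [-0.6, -0.1, -4.9]
opening: 0.0211
finger_force: 63.4
```

Run:
```python
from tilt import *
s=sensors.state(); print(s['eef_pos'],s['tcp_rot'],s['contact_force'])
cap('wrist','w10');cap('side','side10');cap('scene','scene10');fit('w10',s['eef_pos'],s['tcp_rot'])
im=cv2.imread('pics/side10.png').astype(int).sum(2); print(im[98:104,280:293])
im=cv2.imread('pics/scene10.png').astype(int).sum(2); print(im[252:270,426:444])
im=cv2.imread('pics/scene0.png').astype(int).sum(2); print(im[252:270,426:444])
```

```text
[0.43293985 0.20340312 0.30670245] [-179.97913866    1.50339936   50.05102778] [-0.60539395 -0.05598384 -4.92556151]
w10 [205   2] [437 184] droop -5.7 [ 0.0884 -0.0007] 0.3569366342454309
[[443 440 446 444 435 450 452 451 454 451 447 452 456]
 [443 435 449 456 453 463 455 453 459 456 366 386 460]
 [470 461 466 431 290 279 170 217 151 151 155 149 152]
 [451 463 419 145 168  36  28 122 189 191 185 191 192]
 [391 467 145 173 199 162  85 170 199 205 200 197 209]
 [286 455 212 182 206 213 208 210 206 196 204 205 213]]
[[ 87  78 104  98  75  96 118 101  95 148 223 247 257 255 262 267 271 268]
 [ 96  91  84  96  86 108  80  98 117 221 268 282 267 263 266 274 271 274]
 [ 91  77  82  96  99  82  85 111 189 278 319 318 305 291 291 279 284 271]
 [ 88  96  79  83  87  83 104 168 257 312 327 333 320 328 315 316 323 316]
 [ 94  82 103 108  90 118 168 249 301 322 325 320 330 329 328 327 328 329]
 [ 87  75  86  96 123 182 261 279 258 228 260 272 296 318 331 330 332 323]
 [101 116 118 138 168 221 245 226 198 181 182 215 263 309 317 335 327 328]
 [161 158 173 166 181 189 195 176 172 172 183 192 243 3
[... 1421 characters left out ...]
225 316 323 320 322 320]
 [175 181 180 184 212 219 189 183 129 130 117 148 239 320 323 329 328 324]
 [175 197 205 208 238 239 196 168 126 122 121 193 281 323 330 325 331 320]
 [172 188 212 206 258 284 281 244 170 144 150 225 306 328 329 328 327 327]
 [189 206 201 234 274 301 308 305 281 241 230 264 316 328 325 320 320 317]
 [184 209 221 256 302 311 315 323 315 317 318 305 326 331 317 317 312 312]
 [197 205 209 263 301 320 322 322 324 326 322 320 320 320 314 308 305 297]
 [202 207 218 242 267 312 321 326 313 316 327 331 321 311 312 304 298 286]
 [206 225 281 309 268 290 310 320 319 320 317 306 316 306 302 288 281 279]
 [196 250 326 348 323 267 287 319 315 312 303 308 301 295 285 279 265 263]]
```

The press reached about 20 N and the pin image did not change, so it is flush and converged. I'll check that the crank did not turn, then plan the return.

Run:
```python
from h import *
a=cv2.imread('pics/side5.png').astype(int).sum(2);b=cv2.imread('pics/side10.png').astype(int).sum(2)
for y in(115,125,135,140): 
    for i in(a,b): print(y,i[y,278:296])
s=sensors.state();Rc=R.from_euler('xyz',s['tcp_rot'],degrees=True)
Rt=R.from_euler('xyz',[180,5.3,50],degrees=True)
for P in([.433,.2034,.325],[.4886,-.0,.325]):print((Rc.inv().apply(np.array(P)-s['eef_pos'])/.2).round(3))
print(((Rc.inv()*Rt).as_rotvec()/np.pi).round(4))
```

```text
115 [442 439 441 438 448 457 384 125 190 173 189 380 452 442 441 440 439 445]
115 [444 438 443 441 449 456 386 126 189 169 192 378 455 441 439 441 443 441]
125 [467 470 464 470 453 455 471 220 153 181 181 312 453 433 428 432 422 430]
125 [456 464 466 474 450 460 462 231 155 175 182 313 454 439 440 431 426 430]
135 [440 439 440 436 425 425 452 389 144 181 174 186 466 447 437 434 424 422]
135 [439 435 441 436 424 432 451 390 149 179 170 195 463 439 438 435 428 421]
140 [  0   0   5  10  10  11 228 503 160 177 171 193 468 429 435 421 424 433]
140 [  0   0   0  18   2   2 228 499 163 184 176 184 466 444 435 431 426 424]
[ 0.     0.001 -0.095]
[-0.601  0.867 -0.079]
[-0.0004 -0.0205  0.0003]
```

arm_command([
  [[0,0,-0.1,0,0,0,0],[-0.06,0.09,-0.1,0,-0.005,0,0],[-0.13,0.19,-0.1,0,-0.01,0,0],[-0.21,0.3,-0.1,0,-0.015,0,0],[-0.29,0.42,-0.1,0,-0.02,0,0],[-0.37,0.54,-0.09,0,-0.02,0,0],[-0.46,0.66,-0.09,0,-0.02,0,0],[-0.54,0.78,-0.08,0,-0.02,0,0],[-0.6,0.87,-0.08,0,-0.02,0,0],[-0.6,0.87,-0.08,0,-0.02,0,0],[-0.6,0.87,-0.08,0,-0.02,0,0],[-0.6,0.87,-0.08,0,-0.02,0,0]],
])

```text
t: 19.77
eef_pos: [0.4895, 0.001, 0.3257]
tcp_rot: [-179.9, 5.1, 50.1]
contact_force: [-1.3, 0.8, -5.1]
opening: 0.0214
finger_force: 63.1
```

Run:
```python
from tilt import *
s=sensors.state(); print(s['eef_pos'],s['tcp_rot'],s['contact_force'])
cap('wrist','w11');fit('w11',s['eef_pos'],s['tcp_rot'])
Rc=R.from_euler('xyz',s['tcp_rot'],degrees=True)
for z in(.13,.04): print((Rc.inv().apply(np.array([.4886,-.005,z])-s['eef_pos'])/.2).round(3))
```

```text
[0.48952545 0.00103613 0.32567111] [-179.89440471    5.07077437   50.08848246] [-1.30671042  0.82820496 -5.14209932]
w11 [205   2] [437 178] droop -4.93 [ 0.0888 -0.0008] 0.6591684241762438
[0.06  0.018 0.977]
[0.1   0.018 1.425]
```

arm_command([
  [[0,0,0.08,0,0,0,0],[0.01,0.005,0.2,0,0,0,0],[0.02,0.01,0.33,0,0,0,0],[0.03,0.015,0.47,0,0,0,0],[0.04,0.018,0.61,0,0,0,0],[0.05,0.018,0.75,0,0,0,0],[0.06,0.018,0.87,0,0,0,0],[0.06,0.018,0.98,0,0,0,0],[0.06,0.018,0.98,0,0,0,0]],
])

```text
t: 20.57
eef_pos: [0.4862, -0.005, 0.1267]
tcp_rot: [-179.6, 5.3, 50.2]
contact_force: [-0.3, -0.8, -4.6]
opening: 0.0212
finger_force: 62.9
```

arm_command([
  [[0.01,0,0.12,0,0,0,0],[0.02,0,0.24,0,0,0,0],[0.03,0,0.34,0,0,0,0],[0.04,0,0.41,0,0,0,0],[0.04,0,0.44,0,0,0,0],[0.04,0,0.44,0,0,0,0]],
])

```text
t: 21.07
eef_pos: [0.4896, -0.005, 0.0417]
tcp_rot: [-180.0, 5.1, 50.1]
contact_force: [-0.8, -0.6, -5.4]
opening: 0.0211
finger_force: 62.8
```

arm_command([
  [[0,0,0.01,0,0,0,0],[0,0,0.02,0,0,0,0],[0,0,0.03,0,0,0,0],[0,0,0.03,0,0,0,0]],
])

```text
t: 21.4
eef_pos: [0.4896, -0.0063, 0.0364]
tcp_rot: [180.0, 5.0, 50.0]
contact_force: [-0.3, -0.4, -5.7]
opening: 0.0216
finger_force: 62.8
```

arm_command([
  [[0,0,0.007,0,0,0,0],[0,0,0.014,0,0,0,0],[0,0,0.021,0,0,0,0],[0,0,0.021,0,0,0,0]],
])

```text
t: 21.73
eef_pos: [0.4892, -0.0067, 0.0321]
tcp_rot: [180.0, 5.0, 50.0]
contact_force: [-0.7, -0.5, 1.7]
opening: 0.0211
finger_force: 64.0
```

arm_command([
  [[0,0,0.006,0,0,0,0],[0,0,0.006,0,0,0,0.3],[0,0,0.006,0,0,0,0.6],[0,0,0.006,0,0,0,1],[0,0,0.006,0,0,0,1],[0,0,0.006,0,0,0,1],[0,0,0.006,0,0,0,1],[-0.015,0,-0.08,0,0,0,1],[-0.035,0,-0.25,0,0,0,1],[-0.05,0,-0.45,0,0,0,1],[-0.08,0,-0.65,0,0,0,1],[-0.1,0,-0.85,0,0,0,1],[-0.1,0,-0.95,0,0,0,1],[-0.1,0,-0.95,0,0,0,1],[-0.1,0,-0.95,0,0,0,1]],
])

```text
t: 22.98
eef_pos: [0.4876, -0.0089, 0.2238]
tcp_rot: [179.9, 4.9, 50.0]
contact_force: [0.2, -0.2, -1.4]
opening: 0.0854
finger_force: 0.0
```

Run:
```python
from h import *
s=sensors.state(); print(s['eef_pos'],s['contact_force'],s['opening'])
w=cap('wrist','w12');cap('side','side12');cap('scene','scene12')
im=cv2.imread('pics/w12.png').astype(int)
hd=np.array([.489,-.0067])+.0905*np.array([np.cos(np.radians(50)),np.sin(np.radians(50))])
print(proj(w,[*hd,.1]),hd)
m=(im.min(2)>170).astype(np.uint8); n,L,st,ce=cv2.connectedComponentsWithStats(m)
for k in np.argsort(-st[1:,4])[:4]+1: print(st[k],ce[k])
for f,p in(('side12',None),('side10',None)):
    i=cv2.imread(f'pics/{f}.png').astype(int).sum(2); print(i[99:104,282:292])
sd=cv2.imread('pics/side12.png').astype(int); q=proj(load('side12'),[*hd,.1])[0]; print(q)
x,y=q.astype(int); print(sd.sum(2)[y+3:y+50:5,x-20:x+20:2])
```

```text
[ 0.48759592 -0.00892237  0.22384697] [ 0.20011799 -0.23858154 -1.3804239 ] 0.08537397812118917
[[324.51305759  73.39166587]] [0.54717228 0.06262702]
[ 568  210   72  105 4397] [606.41346373 263.63452354]
[ 463    7   61   71 3242] [492.88679827  42.40869833]
[ 292   42   63   61 3024] [322.97751323  71.8531746 ]
[175   0  57  35 876] [203.58333333  14.89155251]
[[214 230 232 232 240 239 237 235 243 233]
 [227 225 225 226 224 225 227 219 224 220]
 [224 223 226 226 232 222 230 228 223 227]
 [ 59  71 158 168 218 232 216 222 227 225]
 [ 33  32  22  20  26   2  16  19  19  10]]
[[449 456 453 463 455 453 459 456 366 386]
 [466 431 290 279 170 217 151 151 155 149]
 [419 145 168  36  28 122 189 191 185 191]
 [145 173 199 162  85 170 199 205 200 197]
 [212 182 206 213 208 210 206 196 204 205]]
[313.18303746 183.99083347]
[[441 443 438 451 443 387 671 638 638 638 636 636 635 634 649 521 446 449
  461 436]
 [448 453 440 440 443 426 268 271 244 252 260 257 251 264 283 256 466 439
  460 446]
 [440 445 451 444 436 464 279 280 290 293 289 295 295 284 284 247 462 446
  464 459]
 [455 447 444 449 439 428 427 422 251 297 292 292 285 284 273 257 457 441
  456 466]
 [454 448 381 429 422 424 364 213 187 303 290 294 291 284 273 264 464 448
  444 464]
 [438 423 441 384 179 190 190 184 300 296 292 297 285 287 278 272 182 474
  438 459]
 [216 220 187 187 174 341 487 339 297 305 295 297 287 286 226 202 194 183
  473 457]
 [183 189 301 465 476 457 194 195 204 192 237 180 196 194 188 176 236 462
  447 451]
 [491 466 446 176 198 203 202 192 244 467 455 441 447 429 442 447 445 446
  442 445]
 [152 199 202 193 183 173 497 444 437 454 448 491 561 604 601 595 595 603
  517 643]]
```

The mallet stands upright: its top outline is round (63×61 px) and lands where predicted. I'll check the pin's flushness close up with the wrist camera, in numbers only.

Run:
```python
from h import *
s=sensors.state(); w=load('w12')
Rc=R.from_euler('xyz',s['tcp_rot'],degrees=True); Rw=R.from_euler('xyz',w['attitude'],degrees=True)
tc=Rc.inv().apply(np.array(w['origin'])-s['eef_pos']); Rtc=Rc.inv()*Rw; print(tc)
for P,psi in(([.534,.094,.225],130),([.51,.10,.225],110),([.48,.09,.225],80)):
    Rt=R.from_euler('xyz',[180,0,psi],degrees=True)
    d=dict(w); d['origin']=(np.array(P)+Rt.apply(tc)); d['attitude']=(Rt*Rtc).as_euler('xyz',degrees=True)
    print(psi,d['origin'],proj(d,[[.4866,.272,.2317],[.4866,.272,.217]])); go(P,psi)
```

```text
[ 7.34767409e-02  1.21103949e-04 -1.45547090e-01]
130 [0.48686283 0.15036429 0.37054709] [[476.15814912 -53.00041358]
 [465.05155807 -42.24488952]]
go [ 0.5462 -0.1462 -0.067 ] [-0.0206  0.0234 -0.4438]
110 [0.48498328 0.16908697 0.37054709] [[398.97310394 -71.8910124 ]
 [392.99785808 -58.44565649]]
go [ 0.4924 -0.2574 -0.0619] [-0.0156  0.0257 -0.3328]
80 [0.49287837 0.16233943 0.37054709] [[271.53799336 -89.93027974]
 [275.49623408 -75.47968101]]
go [ 0.3583 -0.3403 -0.0496] [-0.0082  0.0278 -0.1662]
```

Run:
```python
from h import *
s=sensors.state(); w=load('w12')
Rc=R.from_euler('xyz',s['tcp_rot'],degrees=True); Rw=R.from_euler('xyz',w['attitude'],degrees=True)
tc=Rc.inv().apply(np.array(w['origin'])-s['eef_pos']); Rtc=Rc.inv()*Rw
for P,psi in(([.55,.13,.225],180),([.53,.12,.225],165)):
    Rt=R.from_euler('xyz',[180,0,psi],degrees=True)
    d=dict(w); d['origin']=(np.array(P)+Rt.apply(tc)); d['attitude']=(Rt*Rtc).as_euler('xyz',degrees=True)
    print(psi,d['origin'],proj(d,[[.4866,.272,.2317],[.4866,.272,.217]])); go(P,psi)
```

```text
180 [0.47652326 0.1301211  0.37054709] [[570.90963266 147.85576225]
 [555.45447608 144.28649461]]
go [ 0.7348 -0.2004 -0.0839] [-0.0329  0.0144 -0.7213]
165 [0.45905826 0.13913416 0.37054709] [[566.25532663 115.70951836]
 [550.49992728 114.17678092]]
go [ 0.6327 -0.245  -0.0746] [-0.0292  0.0177 -0.6381]
```

arm_command([
  [[0.1,-0.03,-0.08,0,0,-0.04,1],[0.2,-0.06,-0.08,0,0,-0.08,1],[0.3,-0.09,-0.08,0,0,-0.12,1],[0.4,-0.12,-0.08,0,0,-0.16,1],[0.5,-0.15,-0.08,0,0,-0.2,1],[0.6,-0.18,-0.08,0,0,-0.24,1],[0.73,-0.2,-0.084,-0.01,0.005,-0.28,1],[0.73,-0.2,-0.084,-0.01,0.005,-0.32,1],[0.73,-0.2,-0.084,-0.02,0.01,-0.36,1],[0.73,-0.2,-0.084,-0.02,0.01,-0.4,1],[0.73,-0.2,-0.084,-0.02,0.01,-0.44,1],[0.73,-0.2,-0.084,-0.03,0.014,-0.48,1],[0.73,-0.2,-0.084,-0.03,0.014,-0.52,1],[0.73,-0.2,-0.084,-0.033,0.014,-0.56,1],[0.73,-0.2,-0.084,-0.033,0.014,-0.6,1],[0.73,-0.2,-0.084,-0.033,0.014,-0.64,1],[0.73,-0.2,-0.084,-0.033,0.014,-0.68,1],[0.73,-0.2,-0.084,-0.033,0.014,-0.72,1],[0.73,-0.2,-0.084,-0.033,0.014,-0.72,1],[0.73,-0.2,-0.084,-0.033,0.014,-0.72,1]],
])

```text
t: 24.8
eef_pos: [0.5499, 0.1289, 0.2251]
tcp_rot: [-180.0, 0.0, 179.6]
contact_force: [-0.3, 0.2, -0.2]
opening: 0.0852
finger_force: 0.0
```

Run:
```python
from h import *
d=cap('wrist','w13'); im=cv2.imread('pics/w13.png').astype(int).sum(2)
q=proj(d,[[.4866,.272,.2317],[.4866,.272,.217],[.4866-.0166,.272-.0038,.217],[.4866+.0166,.272+.0038,.217]]); print(q.round(1))
x,y=q[1].astype(int)
for r in range(y-28,y+29,1): print(r,' '.join('%2d'%(v//10) for v in im[r,x-26:min(640,x+40)]))
```

```text
[[575.9 147.5]
 [560.1 143.8]
 [558.  116. ]
 [561.1 170.8]]
115 22 21 21 20 22 21 22 22 22 22 22 23 23 23 24 25 25 27 27 27 27 28 28 29 30 32 33 34 35 35 37 37 39 39 37 33 28 28 33 39 43 45 46 45 45 45 46 44 45 45 46 45 45 45 45 45 45 45 46 45 46 46 45 45 45 45
116 23 22 23 25 25 25 27 27 28 27 29 29 31 29 30 33 33 34 35 35 35 36 38 38 40 41 42 44 45 45 47 45 45 44 42 35 29 28 33 40 43 44 45 46 46 45 46 45 45 46 45 45 46 45 45 45 46 45 44 45 45 45 44 45 46 45
117 23 23 24 26 26 28 28 29 30 31 32 33 34 35 36 36 37 39 39 40 40 42 43 45 45 46 49 49 49 48 49 48 48 45 43 38 29 28 33 39 44 45 44 46 46 46 46 45 46 45 46 45 45 45 46 45 45 46 45 45 45 45 46 45 46 45
118 22 24 25 26 27 27 29 30 32 32 32 34 34 35 38 38 38 40 40 42 42 43 45 46 48 49 50 51 51 50 48 49 48 47 44 37 29 29 34 38 42 44 46 46 45 45 46 46 45 46 46 45 45 45 45 46 45 45 46 45 45 45 45 45 46 45
119 24 23 25 26 28 28 30 30 31 33 34 34 34 36 37 38 39 41 41 42 43 44 46 47 48 49 52 51 50 50 50 49 48 47 44 37 29 28 33 38 41 44 46 46 45 45 45 45 45 45 46 46 45 45 45 46 45 45 45 46 45 45 45 45 45 45
120 22 24 25 26 26 28 30 30 3
[... 9774 characters left out ...]
3 30 34 39 43 45 46 46 46 45 46 46 46 46 45 46 46 46 45 46 46 46 46 46 45 45 45 44 46 46 45 45
169 24 25 25 25 27 27 30 31 32 32 33 34 33 36 36 37 38 39 40 39 40 39 38 39 39 38 37 37 36 35 35 37 40 41 37 32 34 39 43 46 46 46 46 45 45 46 45 45 46 45 45 46 46 46 45 45 45 45 45 45 45 45 46 45 46 45
170 25 26 26 26 26 26 27 28 28 28 29 30 30 31 32 33 34 34 35 34 34 33 32 33 33 33 34 35 36 37 40 43 47 46 41 35 36 39 44 44 45 46 45 46 46 46 46 45 45 46 46 46 46 45 45 46 46 45 46 46 45 46 45 45 45 45
171 25 26 27 27 27 29 28 29 29 29 30 30 29 31 31 31 32 32 32 32 33 33 34 35 36 38 40 41 44 47 50 51 53 50 44 36 37 40 42 45 45 46 45 45 45 46 46 45 45 45 46 46 47 45 45 46 45 46 46 45 45 46 45 46 46 46
```

The close-up shows the pin's end as a plain dark disc, 12 px high and centred at (560.5,143). The flush prediction was (560.1,143.8), and no side wall shows, so the pin is flush. The mallet stands free and the arm is clear.

```bash
python3 -c "
from rig import job
print(job.close_job())"
```

```text
the job is handed in; nothing more can be done
None
```

The job is handed in: the pin measures flush with the hub (to about 1 mm), driven by mallet blows after the lift by the head and regrip by the handle, and the mallet stands released on its face on the counter with the can, sauce bottle and pot left alone.

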